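Load a relay module into the test jig

TASK

Load the white relay module into the test jig so that it can be tested: hook one of its short ends under the jig's steel lip, swing the other end down onto the sprung test pins, and press it down until the latch with the yellow thumb piece snaps over it. Keep its screwed top facing up, and leave the project box and the blue circuit board where they lie.

Things in the scene. Friction and masses are not known exactly. Their poses are not given: they have to be found in the camera images.
- module_center (a point): Centre (half-way up) of the relay module: white plastic case, screws in its top corners, 34 x 95 x 14 mm, about 60 g, lying flat on a dark blue-grey mat (mat top at z = 0.002). y runs along the 95 mm length, x across the 34 mm width (grasp it across this), z up out of its top. It fits the jig either way round.
- module_end_a (a point): Middle of the relay module's short end face at +y, 47.5 mm from its centre, half-way up.
- module_end_b (a point): Middle of the relay module's short end face at -y, 47.5 mm from its centre, half-way up.
- jig: Test jig: grey console 190 x 116 mm, fixed to the worktop, bright top plate 30 mm above the worktop, blue nest on it. Origin: centre of the underside, on the worktop; x along the nest towards the steel lip, z up. Below, x and y are in this frame and heights are above the worktop. The nest is closed at both ends, so the module goes in tilted 20 to 40 degrees, its lip end down.
- seat (a point): Middle of the seated module's underside (jig x = +3.5 mm, y = 0) on the seat, the nest's blue floor, 46 mm high. The nest is 97 mm long, from the back wall under the lip (x = +52 mm) to the front wall under the latch (x = -45 mm). The floor is 26 mm wide at x = -30 to +22 mm, narrower than the module, elsewhere 56 mm. Axes as the jig's.
- guide_gap (a point): Point on the top plate at jig x = 0, y = 0. From x = +20 to -30 mm nothing stands above the plate beside the 26 mm pedestal: room for fingers. Side guides, 38 mm apart and flared at the top, stand at x = +28 to +52 mm (up to 71 mm high) and x = -33 to -45 mm (up to 66 mm high).
- lip_edge (a point): Middle of the lower free edge of the steel lip: jig x = +42 mm, y = 0, 63 mm high. The lip, 64 mm wide and 5 mm thick, overhangs the seat from x = +42 to +52 mm; the gap below it is 17 mm for the 14 mm thick module. Axes as the jig's.
- latch (a joint): Sprung steel latch bolt at the jig's -x end, 20 mm wide, with a yellow ribbed thumb piece (x = -60 to -72 mm, up to 91 mm high). Slides outwards along the jig's -x: 0 = out over the nest (as it starts, and again when snapped over the module), 0.009 m = pushed fully back. Spring 2.1 N at 0, 3.5 N at 0.004.
- latch_nose (a point): Nose tip of the latch bolt: jig x = -40 mm when out (3 to 5 mm over the seated module), 65 mm high. Underside flat, 62 mm high. From the tip a ramp rises outwards to x = -49 mm, 79 mm high. A module pressed down on the ramp pushes the bolt back; it springs out over the module once that end is pressed to within 2 mm of the seat, and holds it.
- pins (a joint): Six sprung brass pins moving together, standing out of the seat at jig x = -8 to +12 mm. 0 = up, 8 mm above the seat; 0.008 m = flush. Force up 4 N, rising to 11 N when flush. Pressing on the module's top near jig x = -20 mm takes about 7 to 10 N to latch it; then the pins hold it up against lip and latch, 1 to 3 mm above the seat.
- project_box: Bystander: white project box 50 x 76 x 30 mm with four screws, loose on the mat. Origin: centre of its underside.
- board_blue: Bystander: blue micro-controller board 53 x 75 x 15 mm, loose on the mat. Origin: centre of its underside.
There are look-alikes about, which are no part of the job. Of the things that look like the part that bears module_center, the larger one is meant.

How it is judged:
By the outcome, as a careful person would: the job done as asked, in the order asked, and still so for the second after the job is handed in, with the robot touching nothing.
It also fails if it takes over 48 s, if anything falls off the work surface, if the arm or the gripper's body presses on something with over 40 N, if the wrist force passes 120 N, or if a joint passes its speed limit or range.

ROBOT

A 6-joint arm with a two-finger parallel gripper is mounted at the origin on a cart in front of the work surface, level with it; the furniture and walls round the work are solid. World frame = base frame: x ahead of the robot, y to its left, z up, the work surface at z = 0. Lengths are in m, angles in rad, forces in N, time in s.
With the tool pointing down it reaches from about 0.4 to 0.825 m from the base axis. Payload 7 kg.
Tool frame: the origin (TCP) lies midway between the tips of the shut fingers; the grasp point (between the pads) lies arm.hold_point_z behind it (arm.hold_point_z is the distance from the TCP to the grasp point, in m); z points along the fingers, y is the line along which they close (so a half turn about z gives the same grasp; the last joint's range is limited). The gripper opens to 88 mm and grips with 3 to 60 N. Pads are 19 mm wide; open, the fingers measure 130 mm over their backs; the gripper's body (78 mm by 193 mm) begins 47 mm behind the grasp point.
Start: joints at [-0.905, 0.359, 0.012, 0, -1.224, -0.288], TCP at [0.249, -0.627, 0.201] pointing down, gripper open.
Joint ranges: [-3.07, 3.07], [-1.43, 2.12], [-1.02, 1.25], [-3.03, 1.67], [-3.05, -0], [-3.03, 3.03]. Speed limits (rad/s): [2.39, 2.39, 3.01, 3.14, 3.14, 3.14].

INTERFACE

Orientations are given as [roll, pitch, yaw] about the fixed x, y, z axes, in that order (R = Rz(yaw) Ry(pitch) Rx(roll)).
In Python, from station import arm gives the robot as it stands.
- The arm moves only by the shell command python3 -m crank 'ROWS' [OPENING] [FORCE]. ROWS is JSON, a list that holds one entry, the list of rows, each a list of 4 numbers: the shift along the tool's x, y, z in units of 25 mm (1.0 is 25 mm), then the turn about the tool's z in units of 5 degrees (1.0 is 5 degrees). A call has 1 to 12 rows; each row is the pose to reach, as a shift and turn from the pose commanded when the call began, along the tool's axes at that moment; what a row does not reach only later rows make up. A row lasts 1/8 s, in which the tool goes at most 62.5 mm and 10.7 degrees, less where a joint would pass 70% of its speed; a pose out of reach is approached as far as the arm can. A call with a gripper value outside its range is refused whole. OPENING is the closure, from 0 (fully open) to 1 (shut), set as the call begins (- or left out, the last holds). The fingers move at their own pace and stop on an object; FORCE is the grip in N (left out, the last holds). Time passes only in rows, so rows that repeat a pose let the fingers close. It gives the time, the measured TCP pose, the force, the opening and the grip force at its end, in the units of the state.
- arm.get_state(): the state, without advancing time (a new reading comes with each control period).
- arm.grab_frame(name): name is "side" or "top" or "wrist"; returns (picture, depth): 480x640x3 uint8, red, green, blue; 480x640 float32, m along the optical axis (not along the pixel's ray), 0 where there is no reading.
- arm.get_calibration(name): a dict with "mtx" (3x3 intrinsics, pixels), "R" (3x3) and "t" (3): a world point X has camera coordinates R X + t; the wrist camera has in their place "mount" (4x4, takes a point from camera to tool coordinates, whose origin is the TCP and whose axes are the flange's). Camera axes: x right, y down, z forward; pixel columns grow to the right and rows downward; lengths in m; the calibration is good to about 2 mm. The wrist camera is an equidistant fisheye: a pixel r from the principal point sees the ray r / f radians off the axis. A picture is of the moment at which its call begins: read the wrist's pose just before it. get_calibration takes no time and is no camera call.
- arm.job_done(): hands the job in; it is judged then, once.
Trained networks look in the newest picture that a camera, given by its name, has taken for a name from the list of things; names that differ only in an ending like _2 or _b are one class to them, and where a whole thing is asked for, a point or a joint stands for the part that bears it (a point fixed in the world has none). Each returns a list of dicts, best first, with "score" (0 to 1); they miss things now and then, are a little off and sometimes report something else, mostly with a low value. They report only what shows in the picture. A call takes as long as a camera call. They do not tell look-alikes from the thing itself.
- arm.recognise(thing, camera): "extent" ([left, top, width, height] in pixels, round what is visible of it).
- arm.trace(thing, camera): "mask" (480x640 bool, what is visible of it) and "extent" ([left, top, width, height] in pixels, round what is visible of it).
The state is a dict: "t": time; "q": joint angles; "qd": joint speeds; "joint_efforts": joint torques, N m; "eef_pos": TCP position; "ee_rot": TCP orientation; "force": force on the tool from outside, world axes, zero at the start; "moment": the same for the moment, N m; "width": finger opening in m; "gripper_force": force on a finger pad.
Only numpy, scipy, OpenCV 4.12 (cv2) and the standard library are available. Lean on these libraries where they do the work, as an engineer would, in place of code of your own. Each camera call takes 0.05 s, during which the arm holds its last target. There are 200 camera calls.

## Working session

There is one attempt and no reset: what is moved stays moved. The work goes in short steps, Python scripts to look and compute and a shell command to move; the robot and the scene stay as the last step left them, time stands still between calls to the robot, and variables do not carry over. Pictures are saved under pics/ and viewed, at most 10 in all, crops included, and the job is handed in when it is done.

```bash
ls; mkdir -p pics
python3 - <<'E'
from station import arm
import cv2,numpy as np
s=arm.get_state();print(s,arm.hold_point_z)
ims=[]
for c in("top","side"):
    p,d=arm.grab_frame(c);np.savez(f'{c}0.npz',p=p,d=d);cv2.imwrite(f'pics/{c}0.png',p[...,::-1])
    k=arm.get_calibration(c);print(c,{a:np.round(b,4).tolist() for a,b in k.items()})
    for n in("module_center","jig","project_box","board_blue","latch"):
        print(c,n,[(r['extent'],round(r['score'],2)) for r in arm.recognise(n,c)[:4]])
print(arm.get_calibration("wrist"))
E
```

```text
pics
{'t': 0.0, 'q': array([-9.04869487e-01,  3.59408477e-01,  1.10690767e-02, -3.61142970e-04,
       -1.22408249e+00, -2.88065729e-01]), 'qd': array([ 0.00096141,  0.00076839,  0.00080774, -0.00159259,  0.00037848,
        0.00021347]), 'joint_efforts': array([ 1.71690886e-04, -5.82726896e+01,  2.93071944e+01,  6.99730530e+00,
        7.13380767e-03, -1.41948622e-04]), 'eef_pos': array([ 0.2487932 , -0.62691398,  0.20001122]), 'ee_rot': array([ 3.13993761e+00, -1.36358870e-04, -2.76385443e+00]), 'force': array([ 0.67964072, -0.64907653, -0.15009245]), 'moment': array([ 0.05845942, -0.02538304, -0.03257946]), 'gripper_force': 0.0, 'width': 0.0878423247162622} 0.0188
top {'mtx': [[463.3019, 0.0, 322.8369], [0.0, 463.3019, 249.0527], [0.0, 0.0, 1.0]], 'R': [[0.0123, -0.9999, 0.0047], [-0.9861, -0.0129, -0.1656], [0.1656, -0.0026, -0.9862]], 't': [0.0202, 0.5441, 1.0082]}
top module_center [([233.8, 227.4, 46.9, 19.6], 0.88), ([422.2, 192.4, 33.2, 17.3], 0.83)]
top jig [([324.7, 217.5, 91.5, 73.1], 0.61)]
top project_box [([195.5, 274.2, 39.9, 29.5], 0.8), ([324.6, 218.1, 90.1, 75.8], 
[... 315 characters left out ...]
ide module_center [([436.3, 246.6, 35.6, 17.2], 0.5)]
side jig [([327.7, 240.3, 99.2, 57.1], 0.61)]
side project_box []
side board_blue []
side latch [([394.8, 238.0, 16.3, 19.6], 0.64)]
{'mtx': array([[371.64829954,   0.        , 317.95755732],
       [  0.        , 371.64829954, 243.36036786],
       [  0.        ,   0.        ,   1.        ]]), 'mount': array([[ 2.75805100e-04, -9.55834930e-01, -2.93903914e-01,
         7.90597668e-02],
       [ 9.99999955e-01,  2.28128807e-04,  1.96498251e-04,
         3.77196783e-04],
       [-1.20771943e-04, -2.93903955e-01,  9.55834949e-01,
        -1.83497764e-01],
       [ 0.00000000e+00,  0.00000000e+00,  0.00000000e+00,
         1.00000000e+00]])}
```

Run:
```python
import cv2,numpy as np
p=np.load('top0.npz')['p'][170:320,170:470,::-1]
cv2.imwrite('pics/c1.png',cv2.resize(p,None,fx=2.6,fy=2.6,interpolation=cv2.INTER_CUBIC))
```

```text
(no output)
```

View pics/c1.png

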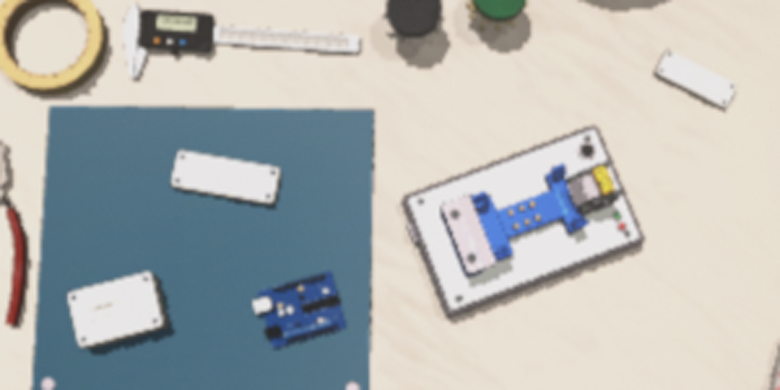

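View pics/side0.png

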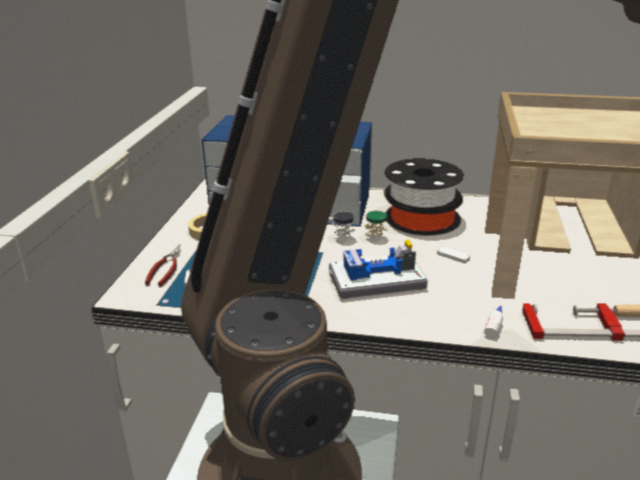

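The top view shows the module on the mat at about pixel (257,238). A smaller white look-alike lies off the mat at (437,201). The white project box (215,289) has a different shape. The larger one, on the mat, is the module. The jig is at (370,255), with its lip to the lower left and its yellow latch to the upper right.

```bash
cat > h.py <<'E'
import numpy as np,cv2
from station import arm
from scipy.spatial.transform import Rotation as Rn
def onplane(uv,cam,z):
    k=arm.get_calibration(cam);uv=np.atleast_2d(np.asarray(uv,float))
    r=np.c_[(uv-k['mtx'][:2,2])/k['mtx'][0,0],np.ones(len(uv))]@k['R']
    c=-k['R'].T@k['t']; return c+r*((z-c[2])/r[:,2])[:,None]
def wplane(uv,s,z):
    k=arm.get_calibration('wrist');uv=np.atleast_2d(np.asarray(uv,float))
    d=(uv-k['mtx'][:2,2])/k['mtx'][0,0];th=np.linalg.norm(d,axis=1)
    r=np.c_[d*(np.sin(th)/th)[:,None],np.cos(th)]
    R=Rn.from_euler('xyz',s['ee_rot']).as_matrix();M=k['mount']
    c=R@M[:3,3]+s['eef_pos'];r=r@(R@M[:3,:3]).T
    return c+r*((z-c[2])/r[:,2])[:,None]
def rect(P):
    c,wh,a=cv2.minAreaRect((P[:,:2]*1000).astype(np.float32))
    if wh[0]<wh[1]: a+=90;wh=wh[::-1]
    return np.round(c,1),np.round(wh,1),round((a+90)%180-90,1)  # mm, long axis angle deg
def totool(target_xyz,s):
    R=Rn.from_euler('xyz',s['ee_rot']).as_matrix()
    return R.T@(np.asarray(target_xyz)-s['eef_pos'])/0.025
E
python3 - <<'E'
from h import *
p,d=arm.grab_frame('top')
for n,z in(("module_center",.016),("jig",.03)):
    for r in arm.trace(n,'top')[:2]:
        ys,xs=np.nonzero(r['mask']);print(n,round(r['score'],2),xs.mean(),ys.mean(),rect(onplane(np.c_[xs,ys],'top',z)))
for n in("latch",):
    r=arm.trace(n,'top')[0];ys,xs=np.nonzero(r['mask']);print(n,onplane([[xs.mean(),ys.mean()]],'top',.08))
m=cv2.resize(p[205:265,215:305],None,fx=8,fy=8,interpolation=cv2.INTER_CUBIC)
cv2.imwrite('pics/c2.png',m[...,::-1])
E
```

```text
module_center 0.95 256.31175468483815 238.39863713798977 (array([572.2, 183.5]), array([95.6, 35.8]), 80.1)
module_center 0.74 437.82784810126583 201.25822784810126 (array([ 667.5, -245.3]), array([78.1, 31.1]), 62.9)
jig 0.75 369.99856252994726 254.89027311931002 (array([534.9, -82.2]), array([193.5, 121.8]), -68.6)
latch [[ 0.5568298  -0.13576734  0.08      ]]
```

View pics/c2.png

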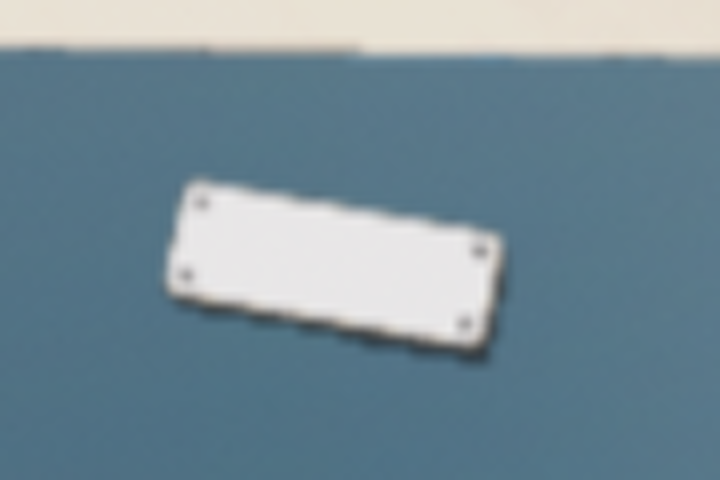

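The crop shows a plain white case with four corner screws, measuring 95.6 x 36 mm. The look-alike measures 78 mm, so this one is the module. Next I check where the wooden shelf stands relative to my path.

Run:
```python
from h import *
print(onplane([[493,293],[515,298],[533,250],[637,252],[425,225]],'side',0).round(3))
d=np.load('side0.npz')['d'];k=arm.get_calibration('side')
for u,v in[(505,240),(505,130),(600,160),(430,175)]:
    z=d[v,u];print((u,v),(k['R'].T@(np.array([(u-k['mtx'][0,2])/k['mtx'][0,0]*z,(v-k['mtx'][1,2])/k['mtx'][0,0]*z,z])-k['t'])).round(3))
s=arm.get_state();print(totool([.57,.17,.2],s))
```

```text
[[ 0.53  -0.33   0.   ]
 [ 0.519 -0.373  0.   ]
 [ 0.731 -0.433  0.   ]
 [ 0.76  -0.668  0.   ]
 [ 0.818 -0.18   0.   ]]
(505, 240) [ 0.516 -0.335  0.134]
(505, 130) [ 0.632 -0.32   0.319]
(600, 160) [ 0.51  -0.475  0.312]
(430, 175) [ 0.888 -0.183  0.107]
[-23.70134619  24.90935258   0.03877351]
```

```bash
python3 -m crank '[[[-1.2,1.8,0,-1],[-2.5,3.7,0,-2],[-3.7,5.5,0,-3],[-5,7.4,0,-4],[-6.2,9.2,0,-5],[-7.5,11.1,0,-6],[-9.2,12.6,0,-7],[-11,14.1,0,-8],[-12.8,15.6,0,-9],[-14.6,17.1,0,-10],[-16.4,18.6,0,-11],[-18.2,20.2,0,-11.7]]]' 0.4
python3 - <<'E'
from h import *
s=arm.get_state();print(s['eef_pos'],s['ee_rot'],totool([.57,.17,.15],s))
E
```

```text
t: 2.3
eef_pos: [0.4863, 0.0118, 0.2015]
ee_rot: [-3.14, 0.001, -1.74]
force: [2.2, -0.6, 0.1]
width: 0.0526
gripper_force: 0.0
[0.48632217 0.01184578 0.20147326] [-3.14049898e+00  5.45486376e-04 -1.73993710e+00] [-6.79820654 -2.2321734   2.06508135]
```

```bash
python3 -m crank '[[[-2.3,-0.7,0.7,0],[-4.6,-1.5,1.4,0],[-6.8,-2.2,2.0,0],[-6.8,-2.2,2.0,0],[-6.8,-2.2,2.0,0]]]'
python3 - <<'E'
from h import *
s=arm.get_state();p,d=arm.grab_frame('wrist');cv2.imwrite('pics/w1.png',p[...,::-1])
for r in arm.trace('module_center','wrist')[:2]:
    ys,xs=np.nonzero(r['mask']);print(round(r['score'],2),r['extent'],rect(wplane(np.c_[xs,ys],s,.016)))
print(s['eef_pos'],s['ee_rot'],s['width'])
E
```

```text
t: 2.92
eef_pos: [0.5686, 0.1679, 0.1506]
ee_rot: [3.141, -0.001, -1.742]
force: [-0.7, 0.0, 0.7]
width: 0.0523
gripper_force: 0.0
0.7 [297.1, 184.7, 41.5, 105.5] (array([573.1, 182.5]), array([96.4, 35.2]), 80.2)
[0.56857782 0.16793721 0.15055605] [ 3.14083393e+00 -7.92346547e-04 -1.74219426e+00] 0.05234715608214641
```

View pics/w1.png

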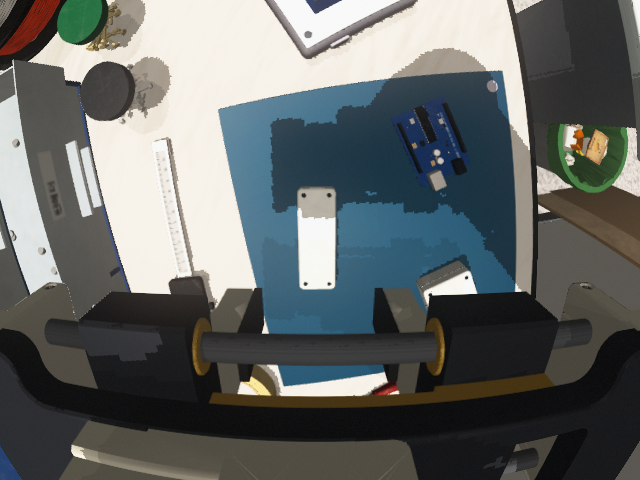

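The wrist view shows the module upright at (317,237), clear of the fingers. Its measured size agrees with 95 x 34 mm. I'll grip it 17 mm towards its latch-side end.

Run:
```python
from h import *
s=arm.get_state();print(totool([.5702,.1658,.0045],s))
```

```text
[ 0.04923867 -0.06562344  5.88067222]
```

```bash
python3 -m crank '[[[0.05,-0.06,1.5,0],[0.05,-0.06,3,0],[0.05,-0.06,4.5,0],[0.05,-0.06,5.5,0],[0.05,-0.06,5.87,0],[0.05,-0.06,5.87,0],[0.05,-0.06,5.87,0]]]' && python3 -m crank '[[[0,0,0,0],[0,0,0,0],[0,0,0,0],[0,0,0,0]]]' 0.75 3
```

```text
t: 3.9
eef_pos: [0.571, 0.1667, 0.0057]
ee_rot: [-3.14, 0.001, -1.743]
force: [0.8, 0.4, -0.5]
width: 0.0525
gripper_force: 0.0
t: 4.4
eef_pos: [0.5702, 0.1665, 0.0043]
ee_rot: [-3.142, 0.0, -1.743]
force: [0.2, -0.7, -0.5]
width: 0.0232
gripper_force: 0.0
```

Run:
```python
from h import *
s=arm.get_state();p,d=arm.grab_frame('wrist');cv2.imwrite('pics/w2.png',p[100:400,170:470][...,::-1])
for r in arm.trace('module_center','wrist')[:2]:
    ys,xs=np.nonzero(r['mask']);print(round(r['score'],2),r['extent'],rect(wplane(np.c_[xs,ys],s,.016)))
print(s['eef_pos'],s['width'],s['gripper_force'])
```

```text
0.84 [283.9, 228.9, 71.1, 161.0] (array([572.5, 181.1]), array([96.6, 33.6]), 80.9)
[0.57015258 0.16649324 0.0042821 ] 0.023210993759220314 0.0
```

View pics/w2.png

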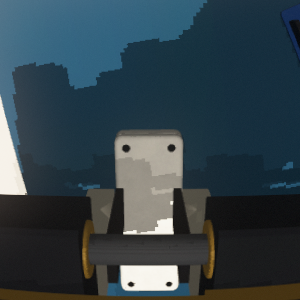

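```bash
python3 -m crank '[[[0,0,0,0],[0,0,0,0]]]' 0.85 5;python3 -m crank '[[[0,0,-0.4,0],[0,0,-0.4,0],[0,0,-0.4,0]]]'
python3 - <<'E'
from h import *
s=arm.get_state();p,d=arm.grab_frame('wrist');np.savez('w3.npz',p=p,d=d)
for r in arm.trace('module_center','wrist')[:2]:
    ys,xs=np.nonzero(r['mask']);print(round(r['score'],2),r['extent'],rect(wplane(np.c_[xs,ys],s,.016)))
p,d=arm.grab_frame('side');cv2.imwrite('pics/s3.png',p[...,::-1])
E
```

```text
t: 4.75
eef_pos: [0.5701, 0.1664, 0.0041]
ee_rot: [3.142, -0.0, -1.743]
force: [-0.2, -0.6, -0.5]
width: 0.0138
gripper_force: 0.0
t: 5.12
eef_pos: [0.5702, 0.1665, 0.0145]
ee_rot: [-3.141, 0.0, -1.743]
force: [0.0, 0.2, -0.1]
width: 0.013
gripper_force: 0.0
0.91 [285.3, 219.3, 67.9, 162.4] (array([572.9, 181.4]), array([97.9, 34.7]), 80.2)
```

Run:
```python
from h import *
p=np.load('w3.npz')['p'];d=np.load('w3.npz')['d']
cv2.imwrite('pics/w3.png',cv2.resize(p[180:420,200:440],None,fx=2.5,fy=2.5)[...,::-1])
print(d[240:400:10,320].round(3))
print(d[300,230:410:10].round(3)); print(d[340,230:410:10].round(3))
```

```text
[0.191 0.191 0.194 0.195 0.196 0.198 0.2   0.203 0.203 0.206 0.087 0.086
 0.088 0.213 0.233 0.235]
[0.092 0.093 0.093 0.092 0.    0.156 0.156 0.159 0.199 0.2   0.201 0.16
 0.156 0.093 0.094 0.094 0.093 0.093]
[0.078 0.078 0.078 0.077 0.077 0.088 0.089 0.088 0.088 0.087 0.088 0.087
 0.087 0.083 0.079 0.077 0.079 0.078]
```

View pics/w3.png

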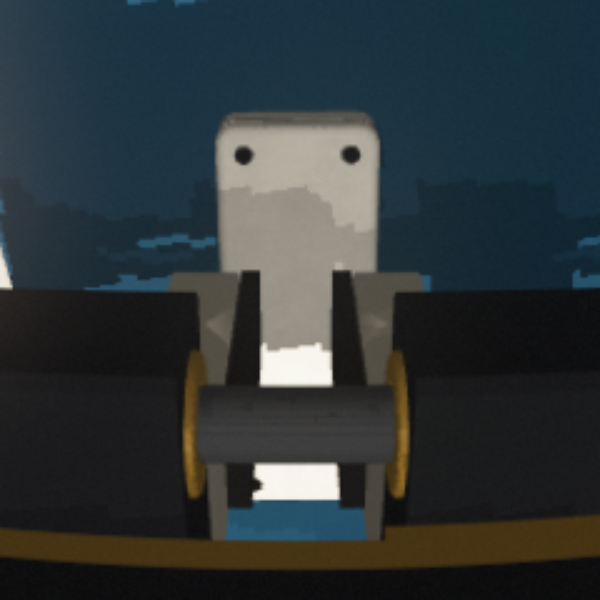

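Run:
```python
from h import *
d=np.load('w3.npz')['d'];k=arm.get_calibration('wrist');M=k['mount'];K=k['mtx']
def tl(u,v):
    q=(np.array([u,v])-K[:2,2])/K[0,0];th=np.linalg.norm(q)
    z=d[v,u]; r=np.r_[q*np.tan(th)/th,1]*z
    return (M[:3,:3]@r+M[:3,3]).round(4)
for u,v in[(320,250),(320,300),(320,318),(280,292),(286,292),(290,292),(298,292),(300,300),(300,320),(302,330),(335,292),(340,300),(320,372),(297,375),(270,292)]: print((u,v),tl(u,v))
```

```text
(320, 250) [ 0.0197  0.0006 -0.002 ]
(320, 300) [-0.0092  0.0007 -0.0011]
(320, 318) [-0.0207  0.0007 -0.0006]
(280, 292) [ 0.0107 -0.0172 -0.0343]
(286, 292) [ 0.0108 -0.0145 -0.0344]
(290, 292) [ 0.0107 -0.0128 -0.0343]
(298, 292) [ 0.0088 -0.0095 -0.0299]
(300, 300) [ 0.0088 -0.0082 -0.0384]
(300, 320) [ 0.0084 -0.0075 -0.0555]
(302, 330) [-0.0003 -0.0071 -0.0485]
(335, 292) [ 0.0085  0.0073 -0.0294]
(340, 300) [ 0.0088  0.0091 -0.0383]
(320, 372) [-0.0584  0.0008 -0.0006]
(297, 375) [-0.006  -0.0082 -0.0722]
(270, 292) [ 0.0105 -0.0217 -0.034 ]
```

```bash
python3 -m crank '[[[0,0,0,0],[0,0,0,0],[0,0,0,0],[0,0,0,0]]]' 0.45
python3 - <<'E'
from h import *
s=arm.get_state();p,d=arm.grab_frame('wrist');np.savez('w4.npz',p=p,d=d)
k=arm.get_calibration('wrist');M=k['mount'];K=k['mtx']
v,u=np.mgrid[240:420,180:460];q=(np.stack([u,v],-1)-K[:2,2])/K[0,0];th=np.linalg.norm(q,axis=-1,keepdims=True)
z=d[v,u][...,None]
for nm,r in(("planar z",np.concatenate([q*np.tan(th)/th,np.ones_like(th)],-1)*z),):
    P=r@M[:3,:3].T+M[:3,3]; f=(np.abs(P[...,1])<.05)&(np.abs(P[...,0])<.014)&(z[...,0]>0)
    print(s['width'],np.histogram(P[f][:,2],np.arange(-.08,.02,.004)))
    g=f&(P[...,2]<-.008)
    Q=P[g];i=np.argsort(-Q[:,2])[:12];print(Q[i].round(4))
E
```

```text
t: 5.78
eef_pos: [0.5701, 0.1664, 0.0142]
ee_rot: [3.142, -0.0, -1.743]
force: [0.5, -0.4, 0.3]
width: 0.0459
gripper_force: 0.0
0.045913077464314986 (array([ 165,  177,  427,  394,  423,  406,  374,  351,  510,  414,  376,
        359,  240,   86,    0,    0,    0,    0,    0, 2977,   31,    0,
       1022, 3276]), array([-8.0000000e-02, -7.6000000e-02, -7.2000000e-02, -6.8000000e-02,
       -6.4000000e-02, -6.0000000e-02, -5.6000000e-02, -5.2000000e-02,
       -4.8000000e-02, -4.4000000e-02, -4.0000000e-02, -3.6000000e-02,
       -3.2000000e-02, -2.8000000e-02, -2.4000000e-02, -2.0000000e-02,
       -1.6000000e-02, -1.2000000e-02, -8.0000000e-03, -4.0000000e-03,
        6.9388939e-17,  4.0000000e-03,  8.0000000e-03,  1.2000000e-02,
        1.6000000e-02]))
[[ 0.004   0.0228 -0.0244]
 [ 0.0035 -0.0237 -0.0245]
 [-0.01   -0.0234 -0.0246]
 [ 0.0036  0.0228 -0.0247]
 [-0.0088 -0.0238 -0.0247]
 [ 0.0084  0.0245 -0.0248]
 [-0.0093 -0.0238 -0.0248]
 [-0.0099 -0.0238 -0.0249]
 [-0.0104  0.0226 -0.0249]
 [-0.0104 -0.0234 -0.025 ]
 [ 0.0054  0.0227 -0.0251]
 [ 0.0049 -0.0235 -0.0251]]
```

```bash
python3 -m crank '[[[0,0,0.4,0],[0,0,0.8,0],[0,0,1,0],[0,0,1,0]]]'
python3 - <<'E'
from h import *
s=arm.get_state();p,d=arm.grab_frame('wrist')
r=arm.trace('module_center','wrist')[0];ys,xs=np.nonzero(r['mask']);print(r['extent'],rect(wplane(np.c_[xs,ys],s,.016)))
k=arm.get_calibration('wrist');M=k['mount'];K=k['mtx']
v,u=np.mgrid[240:420,180:460];q=(np.stack([u,v],-1)-K[:2,2])/K[0,0];th=np.linalg.norm(q,axis=-1,keepdims=True)
P=(np.concatenate([q*np.tan(th)/th,np.ones_like(th)],-1)*d[v,u][...,None])@M[:3,:3].T+M[:3,3]
f=(abs(P[...,1])<.05)&(abs(P[...,1])>.019)&(abs(P[...,0])<.014)
print(np.histogram(P[f][:,2],np.arange(-.06,.02,.004)))
E
```

```text
t: 6.32
eef_pos: [0.5697, 0.1661, -0.0116]
ee_rot: [3.141, -0.001, -1.743]
force: [0.1, -1.4, -0.1]
width: 0.0481
gripper_force: 0.0
[281.6, 236.8, 75.9, 160.0] (array([571.7, 176.3]), array([87.7, 34.3]), 80.8)
(array([ 434,  372,  394,  509,  415,  353,  377,  229,   88,    0,    0,
       3410,   48,    0,    0,    0,    0,    0,    0]), array([-6.00000000e-02, -5.60000000e-02, -5.20000000e-02, -4.80000000e-02,
       -4.40000000e-02, -4.00000000e-02, -3.60000000e-02, -3.20000000e-02,
       -2.80000000e-02, -2.40000000e-02, -2.00000000e-02, -1.60000000e-02,
       -1.20000000e-02, -8.00000000e-03, -4.00000000e-03,  5.55111512e-17,
        4.00000000e-03,  8.00000000e-03,  1.20000000e-02,  1.60000000e-02]))
```

```bash
python3 -m crank '[[[0,0,0.2,0],[0,0,0.34,0],[0,0,0.34,0],[0,0,0.34,0]]]'; python3 -m crank '[[[0,0,0,0],[0,0,0,0],[0,0,0,0],[0,0,0,0]]]' 0.75 4
```

```text
t: 6.92
eef_pos: [0.5702, 0.1664, -0.0192]
ee_rot: [-3.142, 0.0, -1.743]
force: [-0.3, -0.6, 0.2]
width: 0.0481
gripper_force: 0.0
t: 7.42
eef_pos: [0.5702, 0.1665, -0.0192]
ee_rot: [-3.141, 0.0, -1.743]
force: [-0.8, 1.0, 1.2]
width: 0.0338
gripper_force: 4.0
```

```bash
cat >> h.py <<'E'
def tilt(u0=250,u1=390,v0=60,v1=480):
    s=arm.get_state();p,d=arm.grab_frame('wrist');k=arm.get_calibration('wrist');M=k['mount'];K=k['mtx']
    rs=arm.trace('module_center','wrist')
    if not rs: print('no module');return
    r=rs[0];m=cv2.erode(r['mask'].astype(np.uint8),np.ones((5,5)))>0
    v,u=np.nonzero(m&(d>0));q=(np.c_[u,v]-K[:2,2])/K[0,0];th=np.linalg.norm(q,axis=1,keepdims=True)
    P=(np.c_[q*np.tan(th)/th,np.ones(len(q))]*d[v,u][:,None])@M[:3,:3].T+M[:3,3]
    P=P[abs(P[:,1])<.022]
    for _ in range(6):
        A=np.c_[P[:,0],P[:,1],np.ones(len(P))];c,*_=np.linalg.lstsq(A,P[:,2],rcond=None);e=abs(A@c-P[:,2])
        if e.max()<.003: break
        P=P[e<=max(.002,np.percentile(e,90))]
    print('score',round(r['score'],2),r['extent'],'n',len(P),'tilt deg (+ = camera end higher)',np.degrees(np.arctan(-c[0])).round(1),'roll',np.degrees(np.arctan(c[1])).round(1),'top at x=0: z_tool',c[2].round(4),'x range',P[:,0].min().round(4),P[:,0].max().round(4),'y mid',((P[:,1].min()+P[:,1].max())/2).round(4))
    return s,p,d
E
python3 -m crank '[[[0,0,-0.3,0],[0,0,-0.6,0],[0,0,-0.9,0],[0,0,-1.2,0],[0,0,-1.2,0]]]' - 3; python3 -c "
from h import *
tilt()"
```

```text
t: 8.05
eef_pos: [0.5706, 0.1667, 0.0116]
ee_rot: [-3.14, 0.001, -1.743]
force: [0.5, -0.4, -0.8]
width: 0.0337
gripper_force: 3.0
score 0.84 [279.2, 240.1, 81.1, 156.3] n 7273 tilt deg (+ = camera end higher) 1.3 roll -0.4 top at x=0: z_tool -0.0348 x range -0.0485 0.0307 y mid -0.0003
```

It lifted flat in the grip, so I'll tilt it by resting its rear end on top of the lip. I'll carry it to the jig's lip side and locate the jig on the way.

```bash
python3 -c "
from h import *
s=arm.get_state();print(totool([.4985,.011,.12],s))"
```

```text
[ 6.61549082  1.7561172  -4.37059208]
```

```bash
python3 -m crank '[[[0,0,-1.5,0],[0.5,0.1,-3,-0.8],[1.7,0.4,-4.3,-1.7],[3,0.8,-4.3,-2.6],[4.2,1.1,-4.3,-3.5],[5.4,1.4,-4.3,-4.4],[6.6,1.75,-4.3,-5.3],[6.6,1.75,-4.3,-6.25],[6.6,1.75,-4.3,-6.25],[6.6,1.75,-4.3,-6.25]]]' - 8
python3 - <<'E'
from h import *
s,p,d=tilt();np.savez('w5.npz',p=p,d=d);cv2.imwrite('pics/w5.png',p[...,::-1]);print(s['eef_pos'],s['ee_rot'])
r=arm.trace('jig','wrist')
for x in r[:2]:
    ys,xs=np.nonzero(x['mask']);print(x['score'],x['extent'],rect(wplane(np.c_[xs,ys],s,.03)))
for n in('latch','latch_nose','lip_edge'):
    print(n,[(x['extent'],round(x['score'],2)) for x in arm.recognise(n,'wrist')[:2]])
E
```

```text
t: 9.4
eef_pos: [0.4988, 0.0115, 0.118]
ee_rot: [3.141, 0.0, -1.199]
force: [-0.5, 0.0, -0.4]
width: 0.0338
gripper_force: 8.0
score 0.62 [281.5, 240.0, 77.2, 158.1] n 7450 tilt deg (+ = camera end higher) 1.2 roll -0.3 top at x=0: z_tool -0.0349 x range -0.0483 0.0308 y mid -0.0007
[0.49880867 0.01151185 0.11804232] [ 3.14126609e+00  1.22351852e-05 -1.19892367e+00]
0.77 [243.5, 0.0, 152.7, 225.9] (array([533.7, -77.6]), array([175.2, 113.2]), -68.5)
latch [([301.9, 1.1, 33.4, 37.7], 0.66)]
latch_nose [([299.9, 0.6, 36.9, 36.4], 0.85)]
lip_edge [([243.7, 0.9, 153.4, 231.4], 0.78)]
```

View pics/w5.png

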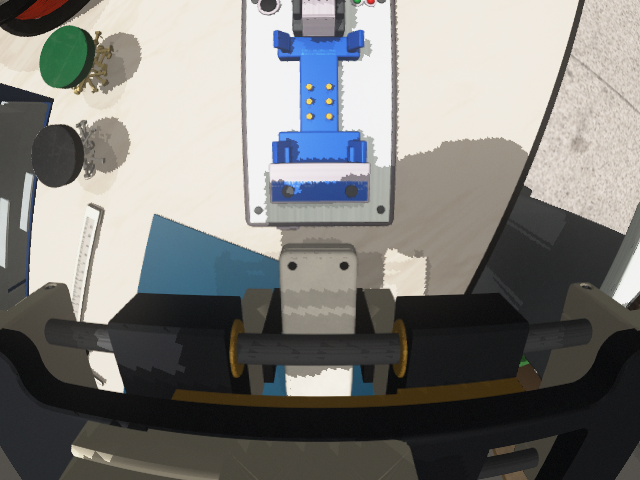

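The wrist view shows the jig straight ahead: lip plate at about (320,172), pins at (319,102), latch at the top around (318,15), and the module in hand at (318,320). I'll fix the jig frame from these points.

Run:
```python
from h import *
z=np.load('w5.npz');p,d=z['p'],z['d'];k=arm.get_calibration('wrist');M=k['mount'];K=k['mtx']
s=arm.get_state();R=Rn.from_euler('xyz',s['ee_rot']).as_matrix()
def W(u,v):
    q=(np.array([u,v],float)-K[:2,2])/K[0,0];th=np.linalg.norm(q)
    return R@(M[:3,:3]@(np.r_[q*np.tan(th)/th,1]*d[v,u])+M[:3,3])+s['eef_pos']
ang=np.radians(111.4);e=np.array([np.cos(ang),np.sin(ang)]);n=np.array([-e[1],e[0]]);c=np.array([.5349,-.0822])
def J(P): return np.r_[(P[:2]-c)@e,(P[:2]-c)@n,P[2]]*1000
print('col320'); 
for v in range(130,230,4): print(v,J(W(320,v)).round(1))
print('row172',[ (u,*J(W(u,172)).round(1)) for u in (264,268,272,276,300,340,364,368,372,376)])
hsv=cv2.cvtColor(p,cv2.COLOR_RGB2HSV)
g=((hsv[...,0]>15)&(hsv[...,0]<35)&(hsv[...,1]>120)&(hsv[...,2]>120)).astype(np.uint8);g[130:]=0;g[:75]=0
N,l,st,ce=cv2.connectedComponentsWithStats(g)
for i in range(1,N):
    if st[i,4]>4: print('pin',ce[i].round(1),J(wplane([ce[i]],s,.053)[0]).round(1))
# lip bright plate edges at rows 170
b=(hsv[...,2]>200)&(hsv[...,1]<40)
for v in(168,172): 
    x=np.nonzero(b[v,255:385])[0]+255;print(v,x.min(),x.max(),J(wplane([[x.min(),v]],s,.068)[0]).round(1),J(wplane([[x.max(),v]],s,.068)[0]).round(1))
for u,v in[(245,60),(245,200),(394,60),(394,200)]:
    print((u,v))
row=[]
for v in(60,200):
    m=d[v];h=[(u,J(W(u,v))) for u in range(230,410) ];pl=[(u,a) for u,a in h if 25<a[2]<36];print('plate',v,pl[0][0],pl[0][1].round(1),pl[-1][0],pl[-1][1].round(1))
```

```text
col320
130 [19.4  0.1 45.7]
134 [22.1  0.1 46. ]
138 [24.9  0.1 46.6]
142 [27.6  0.1 46.6]
146 [30.4  0.1 46.1]
150 [33.1  0.1 46.3]
154 [35.9  0.1 45.4]
158 [38.6  0.1 46.8]
162 [41.4  0.1 46.8]
166 [42.2 -0.  67.6]
170 [44.7 -0.  68.2]
174 [47.2 -0.  68.9]
178 [49.9 -0.  67. ]
182 [52.5 -0.  67.4]
186 [55.  -0.  67.5]
190 [57.7 -0.  67. ]
194 [60.1 -0.  67.8]
198 [62.8 -0.  67.3]
202 [65.2 -0.  68.2]
206 [75.9  0.3 28.4]
210 [79.   0.3 28.3]
214 [81.5  0.2 30.7]
218 [84.7  0.3 30.2]
222 [88.1  0.3 28.9]
226 [98.7  0.5 -0.2]
row172 [(264, np.float64(49.6), np.float64(-40.8), np.float64(31.5)), (268, np.float64(49.7), np.float64(-37.9), np.float64(30.4)), (272, np.float64(45.8), np.float64(-30.4), np.float64(67.6)), (276, np.float64(45.9), np.float64(-27.9), np.float64(67.0)), (300, np.float64(45.9), np.float64(-12.6), np.float64(68.2)), (340, np.float64(46.0), np.float64(12.6), np.float64(68.0)), (364, np.float64(45.9), np.float64(27.9), np.float64(66.6)), (368, np.float64(45.7), np.float64(30.3), np.float64(67.9)), (372, np.float64(49.6), np.float64(38.4), np.float64(30.8)), (376, np.float64(49.6), np.float64(41.4), np.float64(30.7))]
pin [308.7  86.3] [-10.   -7.4  53. ]
pin [328.6  86. ] [-10.2   5.6  53. ]
pin [308.9 101.1] [ 0.  -7.2 53. ]
pin [328.5 101. ] [-0.1  5.6 53. ]
pin [309. 116.] [10.  -7.2 53. ]
pin [328.7 115.9] [ 9.9  5.7 53. ]
168 255 368 [ 43.  -41.2  68. ] [43.2 30.3 68. ]
172 255 368 [ 45.6 -41.2  68. ] [45.7 30.3 68. ]
(245, 60)
(245, 200)
(394, 60)
(394, 200)
plate 60 243 [-35.  -56.2  26.8] 395 [-35.3  55.4  26. ]
plate 200 246 [ 71.3 -56.   26.3] 393 [71.2 55.9 26.5]
```

```bash
python3 -m crank '[[[0.25,0.04,0.8,0],[0.45,0.04,1.6,0],[0.45,0.04,2.4,0],[0.45,0.04,2.6,0],[0.45,0.04,2.7,0],[0.45,0.04,2.7,0]]]' - 3 && python3 -m crank '[[[0,0,0.12,0],[0,0,0.24,0],[0,0,0.36,0],[0,0,0.48,0],[0,0,0.6,0],[0,0,0.6,0]]]' - 3; python3 -c "
from h import *
tilt()"
```

```text
t: 10.45
eef_pos: [0.5024, 0.0007, 0.0512]
ee_rot: [-3.141, -0.0, -1.197]
force: [0.1, -0.6, -0.3]
width: 0.0339
gripper_force: 3.0
t: 11.2
eef_pos: [0.5017, 0.0004, 0.0354]
ee_rot: [3.141, -0.0, -1.197]
force: [-0.4, 0.1, -0.8]
width: 0.0339
gripper_force: 3.0
score 0.78 [279.2, 252.8, 83.4, 125.1] n 4345 tilt deg (+ = camera end higher) 28.7 roll -0.0 top at x=0: z_tool -0.0355 x range -0.0553 0.0254 y mid -0.0008
```

Tilt is 28.7°, inside the wanted 20–40°. I'll tighten the grip, lift over the lip, move to jig x = -20 and lower to just above the floor.

```bash
python3 -m crank '[[[0,0,0,0],[0,0,-0.8,0],[0,0,-1.8,0],[0,0,-2.8,0],[1,0,-3,0],[2,0,-3,0],[3,0,-3,0],[4,0,-3,0],[4.36,0,-3,0],[4.36,0,-3,0],[4.36,0,-3,0]]]' - 12
python3 - <<'E'
from h import *
s,p,d=tilt();np.savez('w6.npz',p=p,d=d)
e=np.array([-.3649,.9311]);n=np.array([-.9311,-.3649]);x=s['eef_pos'][:2]-[.5349,-.0822]
print('jig',x@e,x@n,s['eef_pos'][2],s['ee_rot'])
E
```

```text
t: 12.68
eef_pos: [0.5415, -0.1005, 0.1107]
ee_rot: [3.142, 0.0, -1.197]
force: [0.2, 0.3, -0.2]
width: 0.0339
gripper_force: 12.0
score 0.91 [277.2, 255.4, 82.5, 121.3] n 4415 tilt deg (+ = camera end higher) 28.7 roll 0.1 top at x=0: z_tool -0.0355 x range -0.0564 0.0253 y mid -0.0009
jig -0.01940010769906518 0.0005506208136873205 0.11072345413677731 [ 3.14153169e+00  1.51302579e-04 -1.19709409e+00]
```

```bash
python3 -m crank '[[[-0.03,0,0.7,0],[-0.03,0,1.3,0],[-0.03,0,1.7,0],[-0.03,0,1.95,0],[-0.03,0,2.1,0],[-0.03,0,2.1,0],[-0.03,0,2.1,0]]]'
python3 - <<'E'
from h import *
s,p,d=tilt();np.savez('w7.npz',p=p,d=d);cv2.imwrite('pics/w7.png',cv2.resize(p[130:430,170:470],None,fx=2,fy=2)[...,::-1])
E
```

```text
t: 13.65
eef_pos: [0.5422, -0.1015, 0.0589]
ee_rot: [-3.141, -0.002, -1.197]
force: [0.5, -6.4, 1.5]
width: 0.0337
gripper_force: 12.0Traceback (most recent call last):
  File "<stdin>", line 2, in <module>
  File "h.py", line 32, in tilt
    if e.max()<.003: break
       ~~~~~^^
    return umr_maximum(a, axis, None, out, keepdims, initial, where)
ValueError: zero-size array to reduction operation maximum which has no identity
```

Run:
```python
from h import *
s=arm.get_state();print(s['force'],s['moment'],s['eef_pos'])
p,d=arm.grab_frame('wrist');np.savez('w7.npz',p=p,d=d);cv2.imwrite('pics/w7.png',cv2.resize(p[130:430,170:470],None,fx=2,fy=2)[...,::-1])
print([(r['extent'],r['score']) for r in arm.recognise('module_center','wrist')])
```

```text
[ 0.747803   -6.89372041  2.0572863 ] [-2.69334334 -0.18814145  0.05550091] [ 0.54222549 -0.10147142  0.05892603]
[([166.4, 0.0, 63.5, 36.6], 0.76)]
```

View pics/w7.png

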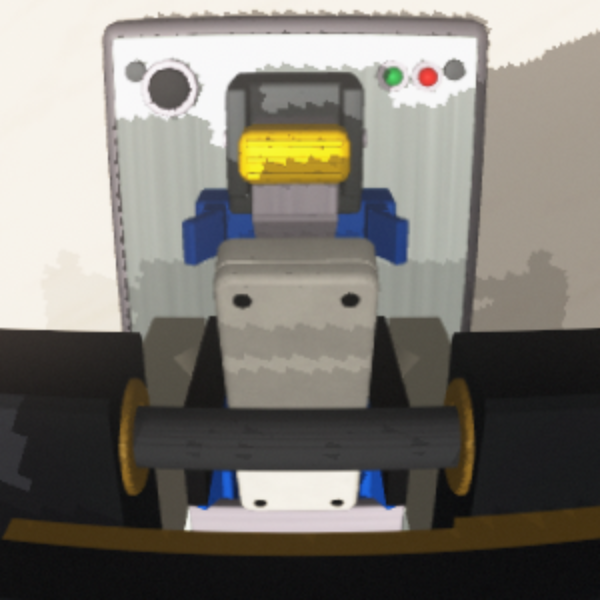

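The module's lip end at crop (298,505) is touching the front edge of the lip, with 7 N along jig -x. It is well centred sideways. I'll back off about 4 mm, lower, then hook.

```bash
python3 -m crank '[[[0.08,0,0,0],[0.16,0,0,0],[0.16,0,0,0]]]'; python3 -c "
from h import *
P=arm.grab_frame('wrist')
k=arm.get_calibration('wrist');M=k['mount'];K=k['mtx'];d=P[1]
v,u=np.mgrid[255:330,285:350];q=(np.stack([u,v],-1)-K[:2,2])/K[0,0];th=np.linalg.norm(q,axis=-1,keepdims=True)
X=(np.concatenate([q*np.tan(th)/th,np.ones_like(th)],-1)*d[v,u][...,None])@M[:3,:3].T+M[:3,3];X=X.reshape(-1,3);X=X[(X[:,2]<-.035)&(X[:,2]>-.065)]
c=np.polyfit(X[:,0],X[:,2],1);e=abs(np.polyval(c,X[:,0])-X[:,2]);X=X[e<.003];c=np.polyfit(X[:,0],X[:,2],1);print(len(X),c,np.degrees(np.arctan(-c[0])))"
```

```text
t: 14.22
eef_pos: [0.5429, -0.104, 0.0581]
ee_rot: [3.141, 0.0, -1.198]
force: [-0.3, 0.9, -0.1]
width: 0.0341
gripper_force: 12.0
3590 [-0.33010978 -0.03610866] 18.26856205331883
```

```bash
cat >> h.py <<'E'
def cloud():
    s=arm.get_state();p,d=arm.grab_frame('wrist');k=arm.get_calibration('wrist');M=k['mount'];K=k['mtx']
    v,u=np.mgrid[0:480,0:640];q=(np.stack([u,v],-1)-K[:2,2])/K[0,0];th=np.linalg.norm(q,axis=-1,keepdims=True)+1e-9
    return s,p,d,(np.concatenate([q*np.tan(th)/th,np.ones_like(th)],-1)*d[...,None])@M[:3,:3].T+M[:3,3]
E
python3 - <<'E'
from h import *
s,p,d,X=cloud()
print('tool x,z (mm) col 318:');print([(v,*(X[v,318,[0,2]]*1000).round(1)) for v in list(range(240,336,5))+list(range(362,400,3))])
e=np.array([-.3649,.9311]);n=np.array([-.9311,-.3649]);x=s['eef_pos'][:2]-[.5349,-.0822];print(x@e,x@n)
E
```

```text
tool x,z (mm) col 318:
[(240, np.float64(30.9), np.float64(-20.6)), (245, np.float64(28.6), np.float64(-20.8)), (250, np.float64(30.6), np.float64(-34.3)), (255, np.float64(29.6), np.float64(-37.8)), (260, np.float64(28.3), np.float64(-40.4)), (265, np.float64(27.3), np.float64(-43.6)), (270, np.float64(25.7), np.float64(-45.0)), (275, np.float64(23.2), np.float64(-44.1)), (280, np.float64(20.6), np.float64(-43.2)), (285, np.float64(18.0), np.float64(-42.3)), (290, np.float64(15.0), np.float64(-40.8)), (295, np.float64(12.8), np.float64(-40.9)), (300, np.float64(9.8), np.float64(-39.7)), (305, np.float64(6.8), np.float64(-38.5)), (310, np.float64(3.8), np.float64(-37.3)), (315, np.float64(0.3), np.float64(-35.7)), (320, np.float64(-3.0), np.float64(-34.4)), (325, np.float64(-6.6), np.float64(-32.7)), (330, np.float64(-10.6), np.float64(-30.4)), (335, np.float64(31.5), np.float64(-104.3)), (362, np.float64(26.9), np.float64(-109.5)), (365, np.float64(24.9), np.float64(-108.0)), (368, np.float64(-42.9), np.float64(-17.2)), (371, np.float64(-45.5), np.float64(-16.5)), (374, np.float64(-48.2), np.float64(-15.7)), (377, np.float64(-51.9), np.float64(-13.7)), (380, np.float64(-55.1), np.float64(-12.4)), (383, np.float64(-58.0), np.float64(-11.6)), (386, np.float64(-62.5), np.float64(-8.8)), (389, np.float64(-62.9), np.float64(-11.2)), (392, np.float64(-65.4), np.float64(-11.1)), (395, np.float64(-68.7), np.float64(-10.0)), (398, np.float64(22.4), np.float64(-117.7))]
-0.02311455957016325 0.0004684091047043478
```

The lip contact eased the tilt to about 22°, still in range. The top corner is now 3–4 mm in front of the lip. I'll lower it under the lip and slide in.

```bash
python3 -m crank '[[[0,0,0.15,0],[0,0,0.28,0],[0,0,0.28,0],[0,0,0.28,0]]]';  python3 - <<'E'
from h import *
s,p,d,X=cloud()
print([(v,*(X[v,318,[0,2]]*1000).round(1)) for v in list(range(260,330,12))+list(range(365,398,3))],s['force'])
E
```

```text
t: 14.82
eef_pos: [0.5429, -0.104, 0.0512]
ee_rot: [3.141, -0.0, -1.197]
force: [-0.4, 0.0, -0.1]
width: 0.0337
gripper_force: 12.0
[(260, np.float64(28.5), np.float64(-40.9)), (272, np.float64(25.2), np.float64(-45.9)), (284, np.float64(18.3), np.float64(-42.0)), (296, np.float64(11.8), np.float64(-39.8)), (308, np.float64(4.5), np.float64(-36.9)), (320, np.float64(-3.5), np.float64(-33.3)), (365, np.float64(24.6), np.float64(-107.6)), (368, np.float64(-42.1), np.float64(-18.2)), (371, np.float64(-45.1), np.float64(-16.9)), (374, np.float64(-47.4), np.float64(-16.7)), (377, np.float64(-51.6), np.float64(-14.0)), (380, np.float64(-55.3), np.float64(-12.1)), (383, np.float64(-57.7), np.float64(-11.9)), (386, np.float64(-73.4), np.float64(4.5)), (389, np.float64(-73.0), np.float64(0.9)), (392, np.float64(-62.3), np.float64(-14.8)), (395, np.float64(-63.2), np.float64(-16.4))] [-0.38009588  0.03719339 -0.07410176]
```

```bash
python3 -m crank '[[[-0.08,0,0.04,0],[-0.16,0,0.06,0],[-0.24,0,0.06,0],[-0.32,0,0.06,0],[-0.32,0,0.06,0]]]';  python3 - <<'E'
from h import *
s,p,d,X=cloud()
print([(v,*(X[v,318,[0,2]]*1000).round(1)) for v in list(range(260,330,12))+list(range(365,398,3))],s['force'])
E
```

```text
t: 15.5
eef_pos: [0.54, -0.0964, 0.0498]
ee_rot: [-3.142, 0.0, -1.197]
force: [0.6, 0.4, -1.0]
width: 0.034
gripper_force: 12.0
[(260, np.float64(28.6), np.float64(-41.3)), (272, np.float64(25.4), np.float64(-46.5)), (284, np.float64(19.1), np.float64(-43.9)), (296, np.float64(11.5), np.float64(-39.2)), (308, np.float64(4.6), np.float64(-37.1)), (320, np.float64(-2.7), np.float64(-34.9)), (365, np.float64(24.3), np.float64(-107.1)), (368, np.float64(-42.9), np.float64(-17.1)), (371, np.float64(-45.4), np.float64(-16.6)), (374, np.float64(-47.7), np.float64(-16.3)), (377, np.float64(-51.2), np.float64(-14.6)), (380, np.float64(-54.8), np.float64(-12.8)), (383, np.float64(-55.9), np.float64(-14.2)), (386, np.float64(-55.5), np.float64(-17.5)), (389, np.float64(-57.3), np.float64(-18.0)), (392, np.float64(-60.0), np.float64(-17.4)), (395, np.float64(-61.8), np.float64(-18.1))] [ 0.5985626   0.4270698  -1.03548226]
```

Hooked: the top now disappears under the lip, with no reaction force. Swing down in stages.

```bash
python3 -m crank '[[[0,0,0.1,0],[-0.02,0,0.2,0],[-0.03,0,0.3,0],[-0.04,0,0.4,0],[-0.04,0,0.5,0],[-0.04,0,0.5,0]]]' - 8;  python3 - <<'E'
from h import *
s,p,d,X=cloud()
print([(v,*(X[v,318,[0,2]]*1000).round(1)) for v in list(range(240,330,10))+list(range(365,398,3))],s['force'])
E
```

```text
t: 16.3
eef_pos: [0.5402, -0.0953, 0.0374]
ee_rot: [-3.141, -0.0, -1.197]
force: [0.2, 1.5, 3.7]
width: 0.0341
gripper_force: 8.0
[(240, np.float64(35.0), np.float64(-34.2)), (250, np.float64(30.5), np.float64(-33.9)), (260, np.float64(28.7), np.float64(-41.5)), (270, np.float64(24.5), np.float64(-41.8)), (280, np.float64(19.2), np.float64(-39.8)), (290, np.float64(13.5), np.float64(-37.3)), (300, np.float64(9.1), np.float64(-38.2)), (310, np.float64(3.5), np.float64(-36.9)), (320, np.float64(-2.4), np.float64(-35.3)), (365, np.float64(24.1), np.float64(-106.8)), (368, np.float64(-35.0), np.float64(-27.9)), (371, np.float64(-36.8), np.float64(-28.0)), (374, np.float64(-39.3), np.float64(-27.4)), (377, np.float64(-41.7), np.float64(-26.8)), (380, np.float64(-44.3), np.float64(-26.1)), (383, np.float64(-47.1), np.float64(-25.3)), (386, np.float64(-48.8), np.float64(-25.7)), (389, np.float64(-52.8), np.float64(-23.4)), (392, np.float64(-54.3), np.float64(-24.3)), (395, np.float64(-53.3), np.float64(-28.1))] [0.17574183 1.53689308 3.68188302]
```

```bash
python3 -m crank '[[[0,0,0.1,0],[0,0,0.2,0],[0,0,0.3,0],[0,0,0.4,0],[0,0,0.48,0],[0,0,0.48,0]]]' - 15;  python3 - <<'E'
from h import *
s,p,d,X=cloud()
print([(v,*(X[v,318,[0,2]]*1000).round(1)) for v in list(range(215,330,8))+list(range(365,398,3))],s['force'])
E
```

```text
t: 17.1
eef_pos: [0.5408, -0.0958, 0.026]
ee_rot: [-3.14, -0.001, -1.197]
force: [0.4, -0.0, 8.1]
width: 0.0337
gripper_force: 15.0
[(215, np.float64(52.7), np.float64(-65.0)), (223, np.float64(46.7), np.float64(-51.7)), (231, np.float64(43.7), np.float64(-52.0)), (239, np.float64(40.6), np.float64(-51.6)), (247, np.float64(36.1), np.float64(-47.5)), (255, np.float64(29.6), np.float64(-37.8)), (263, np.float64(26.2), np.float64(-38.3)), (271, np.float64(22.5), np.float64(-37.8)), (279, np.float64(18.8), np.float64(-37.8)), (287, np.float64(15.0), np.float64(-37.6)), (295, np.float64(11.2), np.float64(-37.5)), (303, np.float64(7.2), np.float64(-37.4)), (311, np.float64(3.1), np.float64(-37.0)), (319, np.float64(-0.7), np.float64(-37.6)), (327, np.float64(-5.2), np.float64(-36.8)), (365, np.float64(24.4), np.float64(-107.2)), (368, np.float64(-28.7), np.float64(-36.4)), (371, np.float64(-31.5), np.float64(-35.2)), (374, np.float64(-32.9), np.float64(-35.7)), (377, np.float64(-35.2), np.float64(-35.2)), (380, np.float64(-36.8), np.float64(-35.6)), (383, np.float64(-39.0), np.float64(-35.3)), (386, np.float64(-41.0), np.float64(-35.4)), (389, np.float64(-42.8), np.float64(-35.6)), (392, np.float64(-44.5), np.float64(-35.9)), (395, np.float64(-47.8), np.float64(-34.5))] [ 0.38606252 -0.04544896  8.11867188]
```

```bash
python3 -m crank '[[[0,0,0,0],[0,0,0.08,0],[0,0,0.16,0],[0,0,0.24,0],[0,0,0.24,0],[0,0,0.24,0]]]' - 30;  python3 - <<'E'
from h import *
s,p,d,X=cloud()
print([(v,*(X[v,318,[0,2]]*1000).round(1)) for v in list(range(215,330,8))+list(range(368,398,6))],s['force'])
E
```

```text
t: 17.9
eef_pos: [0.5411, -0.0962, 0.0222]
ee_rot: [-3.139, -0.002, -1.196]
force: [-7.6, -0.5, 28.5]
width: 0.0336
gripper_force: 30.0
[(215, np.float64(53.6), np.float64(-68.9)), (223, np.float64(50.8), np.float64(-68.1)), (231, np.float64(48.2), np.float64(-68.4)), (239, np.float64(41.8), np.float64(-55.7)), (247, np.float64(38.8), np.float64(-55.8)), (255, np.float64(35.8), np.float64(-55.9)), (263, np.float64(29.0), np.float64(-45.8)), (271, np.float64(22.5), np.float64(-38.0)), (279, np.float64(19.0), np.float64(-38.2)), (287, np.float64(14.9), np.float64(-37.3)), (295, np.float64(11.0), np.float64(-37.2)), (303, np.float64(7.4), np.float64(-37.7)), (311, np.float64(4.0), np.float64(-38.8)), (319, np.float64(-1.3), np.float64(-36.5)), (327, np.float64(-5.0), np.float64(-37.2)), (368, np.float64(-27.2), np.float64(-38.5)), (374, np.float64(-30.7), np.float64(-38.6)), (380, np.float64(-34.5), np.float64(-38.6)), (386, np.float64(-39.2), np.float64(-37.5)), (392, np.float64(-42.9), np.float64(-37.8))] [-7.57286743 -0.53724785 28.45028977]
```

It is flat at 60 mm high and the bolt has sprung forward over it. Release and back off.

```bash
python3 -m crank '[[[0,0,-0.1,0],[0,0,-0.1,0],[0,0,-0.1,0],[0,0,-0.1,0]]]' 0.4 && python3 -m crank '[[[0,0,-0.8,0],[0,0,-1.8,0],[-1,0,-2.8,0],[-2,0,-3.5,0],[-2,0,-3.5,0]]]'
python3 - <<'E'
from h import *
s,p,d,X=cloud();cv2.imwrite('pics/w8.png',p[...,::-1])
R=Rn.from_euler('xyz',s['ee_rot']).as_matrix();W=X@R.T+s['eef_pos']
e=np.array([-.3649,.9311]);n=np.array([-.9311,-.3649]);c=np.array([.5349,-.0822])
J=np.stack([(W[...,:2]-c)@e,(W[...,:2]-c)@n,W[...,2]],-1)*1000
for y in(-12,0,12):
    print(y,[(x,round(float(np.median(J[(abs(J[...,0]-x)<1.5)&(abs(J[...,1]-y)<2)&(J[...,2]>25)][:,2])),1)) for x in range(-72,50,6) if ((abs(J[...,0]-x)<1.5)&(abs(J[...,1]-y)<2)&(J[...,2]>25)).any()])
E
```

```text
t: 18.45
eef_pos: [0.5393, -0.0956, 0.0212]
ee_rot: [3.141, 0.0, -1.197]
force: [0.3, 0.2, -0.3]
width: 0.0525
gripper_force: 0.0
t: 19.08
eef_pos: [0.5219, -0.0479, 0.1106]
ee_rot: [-3.139, -0.0, -1.196]
force: [-0.3, 0.4, -0.2]
width: 0.0526
gripper_force: 0.0
-12 [(-72, 88.9), (-66, 89.5), (-60, 72.1), (-54, 61.9), (-48, 60.5), (-42, 62.1), (-36, 62.1), (-30, 61.8), (-24, 62.1), (-18, 62.0), (-12, 62.0), (-6, 62.3), (0, 62.1), (6, 217.7), (12, 245.2), (18, 62.4), (24, 62.7), (30, 62.4), (36, 62.6), (42, 67.9), (48, 67.7)]
0 [(-72, 90.1), (-66, 90.3), (-60, 78.2), (-54, 78.2), (-48, 74.1), (-42, 294.1), (-36, 62.1), (-30, 61.7), (-24, 61.8), (-18, 62.0), (-12, 61.9), (-6, 62.2), (0, 62.3), (6, 217.3), (12, 244.0), (18, 62.5), (24, 62.6), (30, 62.4), (36, 62.7), (42, 67.6), (48, 67.7)]
12 [(-72, 72.9), (-66, 73.2), (-60, 72.4), (-54, 60.3), (-48, 59.6), (-42, 62.1), (-36, 61.7), (-30, 62.3), (-24, 61.8), (-18, 62.1), (-12, 62.4), (-6, 62.0), (0, 62.2), (6, 217.5), (12, 244.5), (18, 62.4), (24, 62.6), (30, 62.6), (36, 62.8), (42, 67.8), (48, 67.6)]
```

View pics/w8.png

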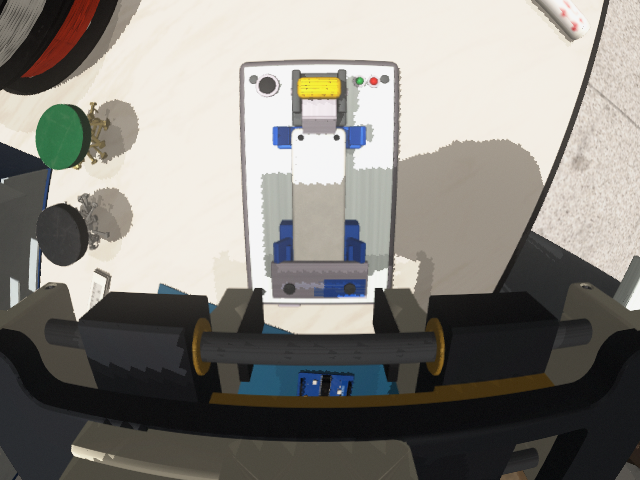

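The view shows the module at (318,195), flat under the lip, with the latch bolt over its end at (320,130). Its top measures 62 mm high, which is 2 mm above fully seated and matches the pins holding it against lip and latch. The screws face up and the gripper is clear.

```bash
python3 -c "
from station import arm
print(arm.job_done())"
```

```text
the job is handed in; nothing more can be done
None
```

The relay module is loaded in the jig: hooked under the steel lip, pressed onto the test pins and held by the latch, screws up. I handed the job in at about 19 s, and the arm never touched the project box or the blue board.

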